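# Fit the demister outlet sleeve and hold the air shutter half open

## Task

The display case glass has misted up. First push the loose steel sleeve fully down onto the outlet spigot of the demister air box and let go of it; then slide the box's sprung shutter half way open and keep holding it there - it closes by itself if let go - so finish with the gripper still holding the shutter at half travel. Never throw the shutter wide open, and leave the tart, cupcake, cake ring and card stand where they are.

Things in the scene. Friction and masses are not known exactly. Their poses are not given: they have to be found in the camera images.
- airbox: demister air box, a fixed steel box 130 (its x) by 240 (its y) by 70 mm high. Origin: centre of its underside; z up; it may be turned about z by up to about 0.45 rad. On its top: near the +y end the outlet spigot, near the -y end the shutter. The shutter runs on the top between two low guide rails (at x = -42 and +42 mm, 8 mm high).
- spigot_foot (a point): centre of the top of the spigot's shoulder, where the underside of the sleeve rests when fully home; at (0, 80, 76) mm in the air box's frame. The shoulder is a dark disc 56 mm across, 6 mm high. Axes as the air box
- spigot_top (a point): centre of the top of the round upright aluminium spigot, 35 mm above spigot_foot. The spigot is 34 mm across, its upper 7 mm tapered to 25 mm across
- sleeve: loose round steel tube standing upright on the counter, open at both ends, outside 46 mm, bore 37 mm, 80 mm high, about 0.1 to 0.2 kg. Origin: centre of its lower end; z along the tube. It slips over the spigot with 1.5 mm clearance all round; the end that stands on the counter goes on first. When home it stands up from 76 to 156 mm above the counter
- shutter (a joint): travel of the shutter in m: 0 shut (as found), 0.060 wide open, so half travel is 0.030. It slides along the air box's +y, towards the spigot. A spring pulls it shut with about 4 N at 0, 9 N at half and 14 N wide open; it returns to 0 when let go
- blade_top (a point): centre of the top edge of the shutter's upright black grip blade, 40 mm wide (air box x), 10 mm thick (y), 36 mm high; when shut at (0, -70, 111.5) mm in the air box's frame, moving along +y with the shutter. Under it lies the shutter's plate, 76 by 64 mm, upper face 36 mm below this point. Pinch the blade from above, fingers closing along the box's y, or push its -y face
- tart: bystander: glazed tart on a gold disc 104 mm across, 55 mm high; origin under its centre
- cupcake: bystander: cupcake, 68 mm across, 83 mm high; origin under its centre
- cake_ring: bystander: wide steel cake ring, 90 mm across, 45 mm high, wider and lower than the sleeve; origin under its centre
- card_stand: bystander: small black price card 85 mm wide on a steel foot 52 mm across, 98 mm high; origin under its foot
Things that resemble listed ones, but are neither listed nor needed, are in the scene too. What is shaped like the sleeve but green or yellow is not meant.

How it is judged (in metres and radians):
On the way, in this order (a step that is already met when the one before it is completed fails the run):
1. the sleeve is fully home on the spigot and let go, with the shutter still shut (horizontal distance between sleeve and spigot_foot below 0.004 m and z of sleeve in the frame of spigot_foot between -0.004 and 0.004 m and angle between the z axis of sleeve and the z axis of airbox, either way round below 0.06 rad and contact force between the fingers and sleeve below 0.3 N and value of joint shutter below 0.008 m), for 0.2 s.
2. the shutter is held at half travel by the gripper (value of joint shutter between 0.025 and 0.035 m and contact force between the fingers and shutter above 4 N), for 0.3 s.
At the end, for the whole second after the job is handed in: The sleeve stands fully home on the spigot (underside within 4 mm of the shoulder, within 4 mm of centre, upright to 0.06 rad), untouched by the gripper; the shutter is still at half travel, 25 to 35 mm, held only by the gripper's fingers with more than 4 N, nothing else propping it (all of step 2 and horizontal distance between sleeve and spigot_foot below 0.004 m and z of sleeve in the frame of spigot_foot between -0.004 and 0.004 m and angle between the z axis of sleeve and the z axis of airbox, either way round below 0.06 rad and contact force between the fingers and sleeve below 0.3 N and velocity of joint shutter between -0.01 and 0.01 m/s and linear speed of sleeve below 0.02 m/s and contact force between each of sleeve, tart, cupcake, cake_ring, card_stand and shutter below 0.3 N); the arm keeps its last pose, push and grip.
It fails at once if the shutter is thrown wide open (beyond 54 mm) (value of joint shutter above 0.054 m).
It fails at once if the tart is moved by more than 20 mm (distance of tart from where it was at the start of the episode above 0.02 m).
It fails at once if the cupcake is moved by more than 20 mm (distance of cupcake from where it was at the start of the episode above 0.02 m).
It fails at once if the cake ring is moved by more than 20 mm (distance of cake_ring from where it was at the start of the episode above 0.02 m).
It fails at once if the card stand is moved by more than 20 mm (distance of card_stand from where it was at the start of the episode above 0.02 m).
It also fails if it takes over 58 s, if anything falls off the work surface, if the arm or the gripper's body presses on something with over 40 N, if the wrist force passes 120 N, or if a joint passes its speed limit or range.

## Robot

A 6-joint arm with a two-finger parallel gripper is mounted at the origin on the work surface. World frame = base frame: x ahead of the robot, y to its left, z up, the work surface at z = 0. Lengths are in mm, angles in rad, forces in N, time in s.
With the tool pointing down it reaches from about 350 to 875 mm from the base axis. Payload 4.2 kg.
Tool frame: the origin (TCP) lies midway between the tips of the shut fingers; the grasp point (between the pads) lies 19 mm behind it (arm.hold_point_z is the distance from the TCP to the grasp point, in mm); z points along the fingers, y is the line along which they close (so a half turn about z gives the same grasp; the last joint's range is limited). The gripper opens to 85 mm and grips with 20 to 120 N. Pads are 22 mm wide; open, the fingers measure 114 mm over their backs; the gripper's body (76 mm by 85 mm) begins 54 mm behind the grasp point. The pads swing forward as they close: fully open they stand 13 mm farther back than shut.
Start: joints at [-0.977, 0.385, 0.008, 0, -1.194, -0.259], TCP at [205.377, -590.27, 194.412] pointing down, gripper open.
Joint ranges: [-3.14, 3.14], [-1.21, 2.06], [-1.07, 1.41], [-3.16, 2.05], [-2.99, -0.16], [-3.1, 3.1]. Speed limits (rad/s): [2.79, 2.79, 3.14, 3.14, 3.14, 3.14].

## Interface

Orientations are given as a unit quaternion [x, y, z, w].
In Python, from bench import arm, vision gives the robot as it stands. The module is installed in compiled form; this text tells all that it offers.
- The arm moves only by the tool servo_tool, never from a script. Its argument "plan" is a list of rows, each a list of 7 numbers: the shift along the world's x, y, z each as a share of 300 mm, from -1 to 1, then the turn, a rotation vector about the world's x, y, z each as a share of 2 rad, from -1 to 1, then the opening, from 0 (shut) to 1 (fully open). A call has 1 to 20 rows; each row shifts and turns the commanded pose from where the row before left it; what a row does not reach is not made up. A row lasts 1/8 s, in which the tool goes at most 62.5 mm and 10.7 degrees, less where a joint would pass 70% of its speed; a pose out of reach is approached as far as the arm can. A call with a number of a shift or a turn outside -1 to 1 is refused whole. A call with a gripper value outside its range is refused whole. The fingers move at their own pace and stop on an object; the grip force is fixed at half the most. Time passes only in rows, so rows that do not move let the fingers close. It gives the time, the measured TCP pose, the force, the opening and the grip force at its end, in the units of the state.
- arm.read_state(): the state, without advancing time (a new reading comes with each control period).
- vision.get_image(name): name is "scene" or "side" or "wrist"; returns a dict with "image" (480x640x3 uint8, red, green, blue), "z_map" (480x640 float32, mm along the optical axis (not along the pixel's ray), 0 where there is no reading), "K" (3x3 intrinsics, pixels), "D" ([k1, k2, p1, p2, k3] as OpenCV has them; the pictures are not rectified), "world_to_cam" (4x4, takes a point from world to camera coordinates); the wrist camera has in their place "mount" (4x4, takes a point from camera to tool coordinates, whose origin is the TCP and whose axes are the flange's). Camera axes: x right, y down, z forward; pixel columns grow to the right and rows downward; lengths in mm; the calibration is good to about 2 mm. A picture is of the moment at which its call begins: read the wrist's pose just before it.
- arm.job_done(): hands the job in; it is judged then, once.
The state is a dict: "clock": time; "joints": joint angles; "joint_vel": joint speeds; "joint_efforts": joint torques, N m; "position": TCP position; "ee_rot": TCP orientation; "contact_force": force on the tool from outside, world axes, zero at the start; "wrist_torque": the same for the moment, N m; "gripper_width": finger opening in mm; "grasp_force": force on a finger pad.
Only numpy, scipy, OpenCV 4.12 (cv2) and the standard library are available. Lean on these libraries where they do the work, as an engineer would, in place of code of your own. Each camera call takes 0.05 s, during which the arm holds its last target. There are 200 camera calls.

## Working session

There is one attempt and no reset: what is moved stays moved. The work goes in short steps, Python scripts to look and compute and a tool call to move; the robot and the scene stay as the last step left them, time stands still between calls to the robot, and variables do not carry over. Pictures are saved under pics/ and viewed, at most 10 in all, crops included, and the job is handed in when it is done.

Besides the shell and the picture viewer there is one more tool, called after "Request:" in YAML: its name, and indented under it one key for each argument. servo_tool: Moves the arm, as the interface text tells. Its arguments: {"type":"object","properties":{"plan":{"type":"array"}},"required":["plan"]}

```bash
mkdir -p pics
cat > h.py <<'E'
import numpy as np, cv2
from bench import arm, vision
from scipy.spatial.transform import Rotation as R
def grab(n):
    s=arm.read_state(); d=vision.get_image(n)
    if n=='wrist':
        T=np.eye(4);T[:3,:3]=R.from_quat(s['ee_rot']).as_matrix();T[:3,3]=s['position']
        c2w=T@d['mount']
    else: c2w=np.linalg.inv(d['world_to_cam'])
    return d,c2w
def cloud(d,c2w):
    z=d['z_map'];h,w=z.shape
    u,v=np.meshgrid(np.arange(w),np.arange(h))
    p=cv2.undistortPoints(np.stack([u,v],-1).reshape(-1,1,2).astype(np.float32),d['K'],np.array(d['D'])).reshape(h,w,2)
    P=np.dstack([p*z[...,None],z])
    W=P@c2w[:3,:3].T+c2w[:3,3]; W[z==0]=np.nan
    return W
def save(n,im): cv2.imwrite('pics/'+n,cv2.cvtColor(im,cv2.COLOR_RGB2BGR))
E
python3 - <<'E'
from h import *
for n in('scene','side'):
    d,c=grab(n);save(n+'.png',d['image']);np.savez(n,W=cloud(d,c),im=d['image'])
    print(n,c[:3,3].round(),(d['z_map']>0).mean())
print(arm.read_state())
E
```

```text
scene [1314. -879.  991.] 0.971748046875
side [199. 956. 908.] 0.9959798177083333
{'clock': 0.1, 'joints': array([-9.77387233e-01,  3.85495579e-01,  6.77937540e-03, -4.29028886e-04,
       -1.19401808e+00, -2.58610293e-01]), 'joint_vel': array([-0.00051701, -0.00190955,  0.00428132,  0.00059215,  0.00061703,
       -0.00104088]), 'joint_efforts': array([-7.55348833e-05, -3.93319881e+01,  1.88931441e+01,  4.19788241e+00,
       -2.54277496e-03,  9.78258583e-06]), 'position': array([ 205.1857475 , -589.73373056,  193.42893756]), 'ee_rot': array([-1.66540574e-01,  9.86034106e-01,  9.64767210e-04, -2.18850545e-04]), 'contact_force': array([ 0.54180117, -0.34707256,  0.08148008]), 'wrist_torque': array([ 0.006517  , -0.00210952,  0.04836425]), 'grasp_force': 0.0, 'gripper_width': 85.27107970867034}
```

View pics/scene.png

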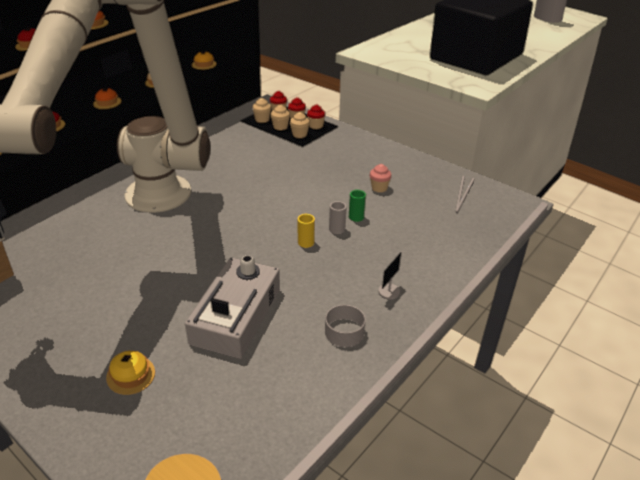

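View pics/side.png

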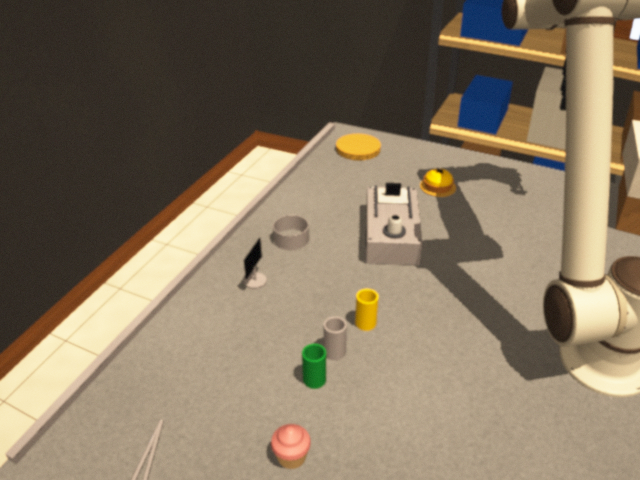

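In the scene view the tubes are yellow (306,230), grey (338,218) and green (357,206), and there is a wide cake ring at (345,327). Grey fits the bare steel sleeve. The side view shows the same tubes at (367,310), (335,338) and (314,366). The air box is at (235,305) in the scene view, with its spigot at (247,265) and blade at (220,307).

```bash
cat > m.py <<'E'
from h import *
from scipy.optimize import least_squares
def circ(p):
    f=lambda q:np.hypot(p[:,0]-q[0],p[:,1]-q[1])-q[2]
    r=least_squares(f,[*np.nanmean(p[:,:2],0),23],loss='soft_l1',f_scale=1);return r.x,np.std(f(r.x))
S={n:np.load(n+'.npz') for n in('scene','side')}
rois={'yellow':((292,205,322,255),(350,285,384,335)),'sleeve':((325,198,351,240),(318,312,352,362)),'green':((344,185,372,226),(298,340,331,392))}
for k,rr in rois.items():
  for n,(a,b,c,e) in zip(('scene','side'),rr):
    W=S[n]['W'][b:e,a:c].reshape(-1,3);im=S[n]['im'][b:e,a:c].reshape(-1,3).astype(int)
    sat=im.max(1)-im.min(1)
    m=(W[:,2]>20)&(W[:,2]<90)&((sat<60) if k=='sleeve' else (sat>60))
    P=W[m]; o,s=circ(P[P[:,2]<68]); print(k,n,m.sum(),'zmax',np.nanpercentile(P[:,2],98).round(1),'side fit',o.round(1),s.round(2))
    t=P[P[:,2]>74]; print('   rim fit',len(t),circ(t)[0].round(1), 'bbox mid',((t.max(0)+t.min(0))/2).round(1),np.ptp(t,0).round(1))
for n,(a,b,c,e) in {'scene':(180,250,290,365),'side':(355,175,430,270)}.items():
    W=S[n]['W'][b:e,a:c].reshape(-1,3);im=S[n]['im'][b:e,a:c].reshape(-1,3).astype(int)
    t=W[(W[:,2]>62)&(W[:,2]<80)]
    (cx,cy),(w,h),an=cv2.minAreaRect(t[:,:2].astype(np.float32))
    print(n,'box',len(t),cx,cy,w,h,an)
    hi=W[(W[:,2]>84)&(W[:,2]<125)];L=im[(W[:,2]>84)&(W[:,2]<125)].max(1)
    _,lab,cen=cv2.kmeans(hi[:,:2].astype(np.float32),2,None,(3,50,.1),5,0)
    for i in (0,1):
        q=hi[lab[:,0]==i]; print('  tall',len(q),cen[i].round(1),'ptp',np.ptp(q,0).round(1),'z',np.percentile(q[:,2],97).round(1),'bright',L[lab[:,0]==i].mean(), circ(q)[0].round(1))
    # counter and box-top heights
    print('  top z',np.median(t[(t[:,2]>66)&(t[:,2]<74)][:,2]),'counter',np.nanmedian(S[n]['W'][250:280,200:230 if n=='side' else 180,2]) )
b=[cv2.resize(S['scene']['im'][180:350,180:400],None,fx=3,fy=3,interpolation=3)[:510,:660]]
save('crop.png',b[0])
E
python3 m.py
```

```text
yellow scene 433 zmax 82.9 side fit [498.9 103.   20.8] 2.45
   rim fit 102 [499.3 102.5  20.5] bbox mid [498.5 102.2  79.5] [49.3 48.4 10.4]
yellow side 695 zmax 82.2 side fit [496.9 106.   20.8] 1.55
   rim fit 164 [496.6 106.1  20.3] bbox mid [496.9 104.9  79.4] [45.  47.8 10.7]
sleeve scene 463 zmax 82.8 side fit [524.8 207.2  23.1] 12.23
   rim fit 107 [526.1 204.   20.7] bbox mid [524.7 204.4  79.8] [48.5 50.  11.6]
sleeve side 787 zmax 81.9 side fit [524.1 207.8  20.9] 5.24
   rim fit 196 [524.4 207.3  20.9] bbox mid [524.7 206.9  79.7] [47.  48.3 11.3]
green scene 33 zmax 85.3 side fit [523.5 304.7  12.6] 0.0
   rim fit 31 [532.7 286.3  18.7] bbox mid [535.4 282.7  81. ] [39.8 34.6  9.4]
green side 754 zmax 81.6 side fit [528.8 289.9  20.7] 3.28
   rim fit 203 [529.  289.7  20.4] bbox mid [529.7 288.6  78.7] [43.9 48.5  9.1]
scene box 3863 554.4999389648438 -216.16427612304688 132.58267211914062 244.66822814941406 21.068801879882812
  tall 218 [ 531.  -146.6] ptp [33.7 34.3 31.9] z 114.6 bright 119.31192660550458 [ 527.6 -143.5   13. ]
  tall 213 [ 582.5 -282.8] ptp [83.1 67.6 33.5] z 113.1 bright 28.624413145539908 [ 565.4 -244.5   44.3]
  top z 70.74307173693171 counter nan
side box 2675 552.87646484375 -214.43490600585938 131.37216186523438 249.87110900878906 21.121353149414062
  tall 175 [ 577.  -276.2] ptp [38.2 26.6 30. ] z 112.8 bright 44.822857142857146 [ 539.9 -182.6  101.3]
  tall 205 [ 521.9 -131.7] ptp [33.2 35.  30.7] z 112.8 bright 181.3219512195122 [ 523.2 -136.    12.5]
  top z 69.60860864080695 counter 0.5608304158345163
  return np.nanmean(a, axis, out=out, keepdims=keepdims)
```

View pics/crop.png

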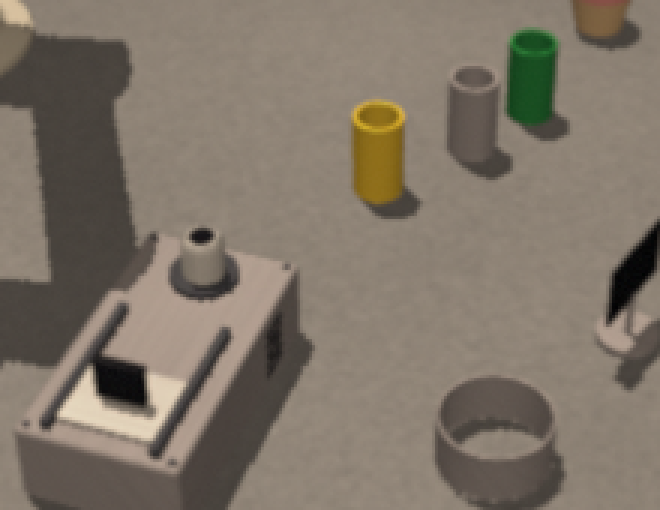

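The crop confirms it: the bare steel tube is at (472,113) in the crop, with yellow at (378,150) and green at (532,75). The measured 80 mm height and 46 mm width match the sleeve. The box fit is centre (553.7,-215.3), yaw 0.368 rad, which puts the spigot at about (525,-141) and the blade at (579,-281). Next I look with the wrist camera above the box.

Request:
servo_tool:
  plan:
    - [0.11,0.139,0.05,0,0,0,1]
    - [0.11,0.139,0.05,0,0,0,1]
    - [0.11,0.139,0.05,0,0,0,1]
    - [0.11,0.139,0.05,0,0,0,1]
    - [0.11,0.139,0.05,0,0,0,1]
    - [0.11,0.139,0.05,0,0,0,1]
    - [0.11,0.139,0.05,0,0,0,1]
    - [0.11,0.139,0.05,0,0,0,1]
    - [0.11,0.139,0.05,0,0,0,1]
    - [0,0,0,0,0,0,1]
    - [0,0,0,0,0,0,1]
    - [0,0,0,0,0,0,1]

```text
clock: 1.6
position: [501.5, -215.7, 328.9]
ee_rot: [-0.166, 0.986, 0.0, -0.001]
contact_force: [0.0, 0.3, 1.0]
gripper_width: 85.2
grasp_force: 0.0
```

Run:
```python
from h import *
d,c=grab('wrist');save('w1.png',d['image']);np.savez('w1',W=cloud(d,c),im=d['image'],c=c,K=d['K'],D=d['D'])
s=arm.read_state();print(s['clock'],s['position'],s['joints'],s['ee_rot'],c.round(2),d['mount'].round(2))
```

```text
1.65 [ 501.50075401 -215.79601045  329.01486464] [-1.09332932e-01  1.84860376e-01  6.06582419e-02 -4.17385850e-05
 -1.44758302e+00 -1.12828700e+00] [-1.65816189e-01  9.86156553e-01  1.54621720e-04 -4.70072030e-04] [[-3.3000e-01  8.9000e-01  3.1000e-01  4.2300e+02]
 [ 9.5000e-01  3.1000e-01  1.1000e-01 -2.4289e+02]
 [ 0.0000e+00  3.2000e-01 -9.5000e-01  5.0902e+02]
 [ 0.0000e+00  0.0000e+00  0.0000e+00  1.0000e+00]] [[-0.0000e+00 -9.5000e-01 -3.2000e-01  8.3270e+01]
 [ 1.0000e+00 -0.0000e+00  0.0000e+00  9.0000e-02]
 [-0.0000e+00 -3.2000e-01  9.5000e-01 -1.8002e+02]
 [ 0.0000e+00  0.0000e+00  0.0000e+00  1.0000e+00]]
```

View pics/w1.png

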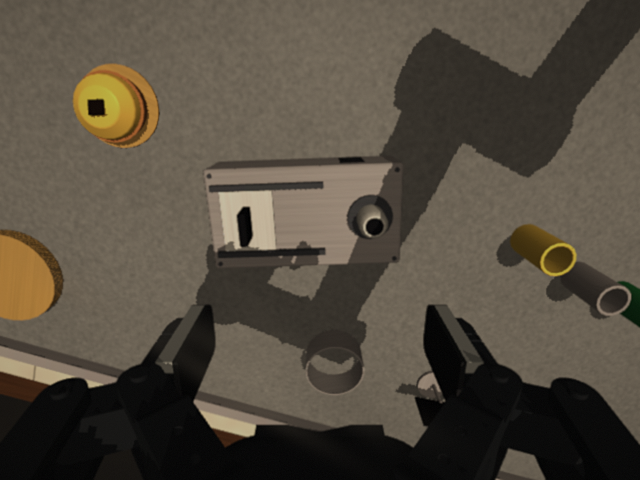

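The wrist view shows the box with its spigot at (373,222), blade at (244,226), the yellow tube at (557,258) and the steel sleeve at (612,298). I'll take a refined fit from this depth image.

Run:
```python
from h import *
from scipy.optimize import least_squares
f=np.load('w1.npz');W=f['W']
def circ(p,r=None):
    g=lambda q:np.hypot(p[:,0]-q[0],p[:,1]-q[1])-(r or q[2])
    o=least_squares(g,[*p[:,:2].mean(0),20],loss='soft_l1');return o.x.round(1),np.std(g(o.x)).round(2)
B=W[150:280,195:412].reshape(-1,3)
t=B[(B[:,2]>66)&(B[:,2]<80)];print(cv2.minAreaRect(t[:,:2].astype(np.float32)))
q=B[(B[:,2]>67)&(B[:,2]<73)];print(cv2.minAreaRect(q[:,:2].astype(np.float32)),np.median(q[:,2]))
s=W[190:250,345:400].reshape(-1,3)
a=s[(s[:,2]>84)&(s[:,2]<102)];print('spigot side',len(a),circ(a,17))
a=s[(s[:,2]>107)&(s[:,2]<117)];print('top',len(a),circ(a),a.max(0),a.min(0))
b=W[195:255,225:262].reshape(-1,3);a=b[(b[:,2]>107)&(b[:,2]<117)];print('blade',len(a),cv2.minAreaRect(a[:,:2].astype(np.float32)),np.median(a[:,2]))
im=f['im'][270:330,570:632].reshape(-1,3).astype(int);s=W[270:330,570:632].reshape(-1,3)
m=(s[:,2]>25)&(s[:,2]<90)&(np.ptp(im,1)<60);a=s[m];print('sleeve',len(a),circ(a[a[:,2]>76]),circ(a,23))
# predicted projection check
Ci=np.linalg.inv(f['c'])
def proj(p):
    return cv2.projectPoints(np.float64([p]),cv2.Rodrigues(Ci[:3,:3])[0],Ci[:3,3],f['K'],f['D'])[0].ravel().round(1)
for p in [(524.9,-140.7,111),(578.9,-280.6,111.5),(524.5,206,80)]:print(p,proj(p))
r=cv2.resize(f['im'][170:265,220:410],None,fx=4,fy=4,interpolation=3);save('w1c.png',r)
```

```text
((552.8250122070312, -216.1791229248047), (129.545654296875, 238.94659423828125), 21.06207847595215)
((552.8181762695312, -216.1554412841797), (129.54351806640625, 238.5163116455078), 21.064102172851562) 70.30036413046781
spigot side 129 (array([ 525. , -141.6,   20. ]), np.float64(0.23))
top 508 (array([ 523.9, -142.7,   10.3]), np.float64(3.48)) [ 539.83772394 -127.09246466  114.56027467] [ 509.16433679 -156.85342741  107.00923721]
blade 312 ((578.2806396484375, -281.853759765625), (39.932762145996094, 10.548545837402344), 21.208377838134766) 111.65509909179701
sleeve 2004 (array([525.2, 203.6,  20.5]), np.float64(1.41)) (array([525.5, 204.9,  20. ]), np.float64(11.87))
(524.9, -140.7, 111) [374.5 226.4]
(578.9, -280.6, 111.5) [242.4 231. ]
(524.5, 206, 80) [614.1 300.2]
```

View pics/w1c.png

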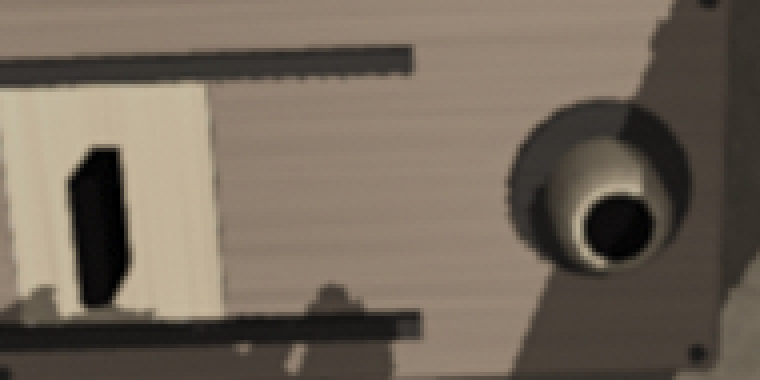

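The crop shows the spigot top at about (618,226) and the black blade at (100,225), agreeing with the fit. The spigot is at (524.5,-141.5) and the blade at (578,-281.5). Next, over the sleeve, turning so the fingers straddle it clear of the neighbours.

Request:
servo_tool:
  plan:
    - [0.01,0.176,-0.04,0,0,0.0675,1]
    - [0.01,0.176,-0.04,0,0,0.0675,1]
    - [0.01,0.176,-0.04,0,0,0.0675,1]
    - [0.01,0.176,-0.04,0,0,0.0675,1]
    - [0.01,0.176,-0.04,0,0,0.0675,1]
    - [0.01,0.176,-0.04,0,0,0.0675,1]
    - [0.01,0.176,-0.04,0,0,0.0675,1]
    - [0.01,0.176,-0.04,0,0,0.0675,1]
    - [0,0,0,0,0,0,1]
    - [0,0,0,0,0,0,1]
    - [0,0,0,0,0,0,1]

```text
clock: 3.02
position: [526.6, 206.1, 234.0]
ee_rot: [-0.649, 0.761, -0.0, 0.0]
contact_force: [0.4, -0.9, 0.1]
gripper_width: 85.8
grasp_force: 0.0
```

Run:
```python
from h import *
from scipy.optimize import least_squares
d,c=grab('wrist');save('w2.png',d['image']);W=cloud(d,c);np.savez('w2',W=W,im=d['image'])
s=arm.read_state();print(s['position'],s['joints'].round(2),R.from_quat(s['ee_rot']).as_matrix().round(3))
im=d['image'].astype(int);P=W.reshape(-1,3);sat=np.ptp(im,2).ravel()
near=np.hypot(P[:,0]-525,P[:,1]-205)<33
a=P[near&(P[:,2]>76)&(P[:,2]<84)&(sat<60)]
g=lambda q,p,r:np.hypot(p[:,0]-q[0],p[:,1]-q[1])-r
o=least_squares(g,[525,205],args=(a,20.75),loss='soft_l1');print('rim',len(a),o.x,np.std(o.fun),a.max(0),a.min(0))
rr=np.hypot(P[:,0]-o.x[0],P[:,1]-o.x[1])
b=P[near&(P[:,2]>15)&(P[:,2]<70)&(sat<60)&(rr>21.5)]
o=least_squares(g,o.x,args=(b,23),loss='soft_l1');print('outer',len(b),o.x,np.std(o.fun))
```

```text
[526.66288934 206.17558266 234.07196409] [ 0.66  0.26 -0.08  0.   -1.24 -0.82] [[-0.157 -0.988  0.001]
 [-0.988  0.157  0.001]
 [-0.001 -0.001 -1.   ]]
rim 708 [525.32538954 204.28666477] 1.3341038042675224 [548.07749037 227.33185158  82.74146761] [502.68495049 182.03182465  76.01146025]
outer 335 [525.48681501 205.19102643] 0.15919058610719575
```

View pics/w2.png

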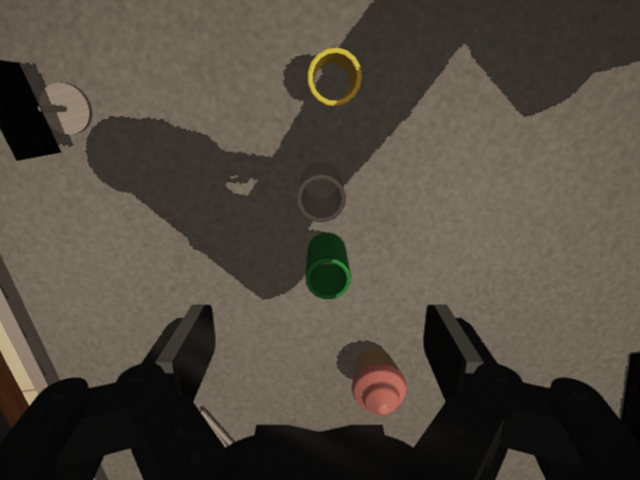

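The wrist view is looking straight down with the sleeve at (321,197), yellow at (334,76) and green at (328,265). The sleeve centre comes out at (525.4,204.9). The fingers close along x here, so they clear both neighbours.

Request:
servo_tool:
  plan:
    - [-0.004,-0.0043,-0.13,0,0,0,1]
    - [0,0,-0.13,0,0,0,1]
    - [0,0,-0.13,0,0,0,1]
    - [0,0,-0.13,0,0,0,1]
    - [0,0,-0.067,0,0,0,1]
    - [0,0,-0.067,0,0,0,1]
    - [0,0,0,0,0,0,1]
    - [0,0,0,0,0,0,1]
    - [0,0,0,0,0,0,0]
    - [0,0,0,0,0,0,0]
    - [0,0,0,0,0,0,0]
    - [0,0,0,0,0,0,0]
    - [0,0,0,0,0,0,0]
    - [0,0,0,0,0,0,0]

```text
clock: 4.82
position: [525.7, 206.5, 38.7]
ee_rot: [-0.65, 0.76, -0.0, 0.001]
contact_force: [0.0, 0.1, 5.3]
gripper_width: 41.5
grasp_force: 59.8
```

Request:
servo_tool:
  plan:
    - [0,0,0.05,0,0,0,0]
    - [0,0,0.1,0,0,0,0]
    - [0,0,0.1,0,0,0,0]
    - [0,0,0.1,0,0,0,0]
    - [0,0,0.1,0,0,0,0]
    - [0,0,0.1,0,0,0,0]
    - [0,0,0,0,0,0,0]
    - [0,0,0,0,0,0,0]
    - [0,0,0,0,0,0,0]

```text
clock: 5.95
position: [524.3, 205.7, 200.7]
ee_rot: [-0.65, 0.76, 0.0, -0.002]
contact_force: [-0.2, -1.6, -1.1]
gripper_width: 40.9
grasp_force: 60.9
```

```bash
cat > held.py <<'E'
from h import *
from scipy.optimize import least_squares
import sys
s=arm.read_state();T=s['position']
print(s['clock'],T.round(1),R.from_quat(s['ee_rot']).as_rotvec().round(3),s['gripper_width'],s['grasp_force'],s['contact_force'].round(1))
def fit(P,seed):  # cylinder radius 23 outer surface, axis through x0,y0 at ref z with tilt
    z0=T[2]
    g=lambda q:np.hypot(P[:,0]-q[0]-q[2]*(P[:,2]-z0),P[:,1]-q[1]-q[3]*(P[:,2]-z0))-23
    o=least_squares(g,[*seed,0,0],loss='soft_l1');return o.x,np.std(o.fun)
A=[]
for n in('scene','side'):
    d,c=grab(n);W=cloud(d,c).reshape(-1,3);cam=c[:3,3]
    rel=W-T
    m=(np.hypot(rel[:,0],rel[:,1])<32)&(rel[:,2]<-3)&(rel[:,2]>-45)
    P=W[m];x,sd=fit(P,T[:2]) if len(P)>30 else (np.zeros(4),9)
    print(n,len(P),'axis-TCP',(x[:2]-T[:2]).round(2),'tilt',x[2:].round(3),'sd',sd.round(2),'zmin',np.percentile(P[:,2],1) if len(P) else 0)
    A.append(P)
    save(f'held_{n}_{s["clock"]:.0f}.png',d['image'])
x,sd=fit(np.vstack(A),T[:2]);print('both',(x[:2]-T[:2]).round(2),x[2:].round(3),sd.round(2))
E
python3 held.py
```

```text
5.95 [524.3 205.7 200.7] [ 2.039e+00 -2.386e+00 -1.000e-03] 40.8973965522229 60.873779787216336 [-0.2 -1.6 -1.1]
scene 197 axis-TCP [-0.55  0.67] tilt [0.004 0.011] sd 2.36 zmin 163.99617910090657
side 349 axis-TCP [-0.77 -0.61] tilt [-0.01  0.  ] sd 1.23 zmin 161.90486856233457
both [-0.7  -0.26] [-0.007  0.006] 1.74
```

Request:
servo_tool:
  plan:
    - [0,-0.08,0,0,0,0,0]
    - [0.001,-0.155,0,0,0,0,0]
    - [0.001,-0.16,0,0,0,0,0]
    - [0,-0.16,0,0,0,0,0]
    - [0,-0.16,0,0,0,0,0]
    - [0,-0.16,0,0,0,0,0]
    - [0,-0.16,0,0,0,0,0]
    - [0,-0.09,0,0,0,0,0]
    - [0,-0.03,0,0,0,0,0]
    - [0,0,0,0,0,0,0]
    - [0,0,0,0,0,0,0]
    - [0,0,0,0,0,0,0]

```text
clock: 7.55
position: [525.9, -139.5, 202.3]
ee_rot: [-0.65, 0.76, -0.0, 0.0]
contact_force: [0.1, 0.2, -1.9]
gripper_width: 41.1
grasp_force: 60.9
```

```bash
python3 held.py; python3 held.py
python3 - <<'E'
import cv2,glob
a=cv2.imread(sorted(glob.glob('pics/held_scene_*'))[-1])[190:310,190:310];b=cv2.imread(sorted(glob.glob('pics/held_side_*'))[-1])[140:260,340:460]
cv2.imwrite('pics/pre.png',cv2.resize(cv2.hconcat([a,b]),None,fx=3.3,fy=3.3,interpolation=3))
E
```

```text
7.55 [ 525.9 -139.5  202.3] [-2.043  2.386 -0.   ] 41.10716820939029 60.88003050768748 [ 0.1  0.2 -1.9]
scene 245 axis-TCP [-0.65  0.06] tilt [0.013 0.007] sd 1.76 zmin 164.32580637420472
side 274 axis-TCP [-0.74 -0.81] tilt [-0.005 -0.003] sd 1.82 zmin 163.82130841837017
both [-0.74 -0.4 ] [0.003 0.002] 1.79
7.65 [ 525.9 -139.6  202.3] [-2.043  2.386 -0.   ] 41.078560466492846 60.88007307378575 [ 0.5  0.4 -1.4]
scene 244 axis-TCP [-0.52 -0.15] tilt [0.02  0.002] sd 1.72 zmin 165.73705664804763
side 270 axis-TCP [-0.52 -0.37] tilt [0.022 0.01 ] sd 1.9 zmin 163.55537807263062
both [-0.53 -0.25] [0.022 0.007] 1.82
```

View pics/pre.png

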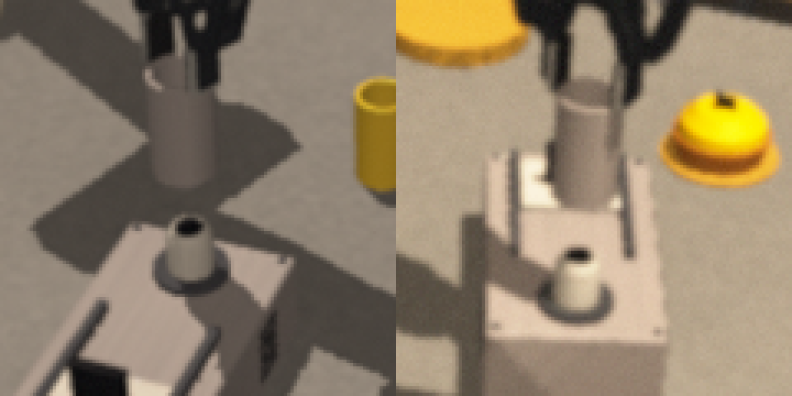

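The sleeve hangs upright above the spigot, at (183,130) in the left half and (588,145) in the right. It is within about 1 mm of the spigot axis. I'll apply a small correction and lower gently.

Request:
servo_tool:
  plan:
    - [-0.002,-0.0035,0,0,0,0,0]
    - [0,0,-0.07,0,0,0,0]
    - [0,0,-0.07,0,0,0,0]
    - [0,0,-0.02,0,0,0,0]
    - [0,0,-0.02,0,0,0,0]
    - [0,0,-0.02,0,0,0,0]
    - [0,0,-0.02,0,0,0,0]
    - [0,0,0,0,0,0,0]
    - [0,0,0,0,0,0,0]

```text
clock: 8.88
position: [525.4, -141.5, 136.5]
ee_rot: [-0.65, 0.76, -0.0, 0.0]
contact_force: [0.2, -0.1, -1.5]
gripper_width: 41.2
grasp_force: 60.9
```

The sleeve is past the taper with no side force. About 22 mm to go.

Request:
servo_tool:
  plan:
    - [0,0,-0.02,0,0,0,0]
    - [0,0,-0.02,0,0,0,0]
    - [0,0,-0.02,0,0,0,0]
    - [0,0,-0.005,0,0,0,0]
    - [0,0,0,0,0,0,0]
    - [0,0,0,0,0,0,0]

```text
clock: 9.62
position: [525.4, -141.4, 116.9]
ee_rot: [-0.65, 0.76, -0.0, 0.0]
contact_force: [-0.7, 1.0, -1.1]
gripper_width: 40.9
grasp_force: 60.9
```

Request:
servo_tool:
  plan:
    - [0,0,-0.005,0,0,0,0]
    - [0,0,-0.005,0,0,0,0]
    - [0,0,0,0,0,0,0]
    - [0,0,0,0,0,0,0]

```text
clock: 10.12
position: [525.4, -141.6, 114.8]
ee_rot: [-0.65, 0.76, -0.0, 0.0]
contact_force: [-2.5, 0.9, 6.7]
gripper_width: 41.3
grasp_force: 62.1
```

Shoulder contact: about 8 N upward at the expected height. One more small press, then release and rise.

Request:
servo_tool:
  plan:
    - [0,0,-0.003,0,0,0,0]
    - [0,0,0,0,0,0,0]
    - [0,0,0,0,0,0,1]
    - [0,0,0,0,0,0,1]
    - [0,0,0,0,0,0,1]
    - [0,0,0,0,0,0,1]
    - [0,0,0,0,0,0,1]
    - [0,0,0,0,0,0,1]
    - [0,0,0.1,0,0,0,1]
    - [0,0,0.15,0,0,0,1]
    - [0,0,0.15,0,0,0,1]
    - [0,0,0,0,0,0,1]
    - [0,0,0,0,0,0,1]

```text
clock: 11.75
position: [524.6, -141.2, 232.2]
ee_rot: [-0.65, 0.76, 0.001, -0.0]
contact_force: [-1.1, -1.3, -0.4]
gripper_width: 85.2
grasp_force: 0.0
```

Run:
```python
from h import *
from scipy.optimize import least_squares
s=arm.read_state();print(s['position'].round(1),s['joints'].round(2),s['gripper_width'])
for n in('scene','side','wrist'):
    d,c=grab(n);W=cloud(d,c).reshape(-1,3)
    r=np.hypot(W[:,0]-524.5,W[:,1]+141.5)
    P=W[(r<32)&(W[:,2]>95)&(W[:,2]<165)]
    O=P[(P[:,2]<150)]
    g=lambda q:np.hypot(O[:,0]-q[0]-q[2]*(O[:,2]-76),O[:,1]-q[1]-q[3]*(O[:,2]-76))-23
    o=least_squares(g,[524.5,-141.5,0,0],loss='soft_l1')
    print(n,len(P),'ztop',np.percentile(P[:,2],[90,98]).round(1),'axis',o.x.round(3),np.std(o.fun).round(2))
    if n=='wrist':
        b=W[(np.hypot(W[:,0]-578,W[:,1]+281.5)<35)&(W[:,2]>107)&(W[:,2]<117)]
        print('blade',len(b),cv2.minAreaRect(b[:,:2].astype(np.float32)) if len(b) else '')
```

```text
[ 524.6 -141.2  232.2] [ 0.04  0.22 -0.13 -0.   -1.22 -0.19] 85.19522859143746
scene 608 ztop [155.8 158.3] axis [ 5.22926e+02 -1.40142e+02  5.00000e-02 -4.00000e-02] 2.22
side 597 ztop [154.1 156.6] axis [ 5.25340e+02 -1.43516e+02 -1.20000e-02  5.20000e-02] 2.28
wrist 3683 ztop [156.5 157.3] axis [ 5.34643e+02 -1.57914e+02 -1.69000e-01  1.78000e-01] 5.32
blade 883 ((578.7132568359375, -281.4668273925781), (40.219482421875, 10.77338695526123), 20.698402404785156)
```

The sleeve is home: its top is at 156 mm and it is let go. Now to the blade at (578.6,-281.5), turning the fingers to the box's y.

Request:
servo_tool:
  plan:
    - [0.0225,-0.0585,0,0,0,-0.0654,1]
    - [0.0225,-0.0585,0,0,0,-0.0654,1]
    - [0.0225,-0.0585,0,0,0,-0.0654,1]
    - [0.0225,-0.0585,0,0,0,-0.0654,1]
    - [0.0225,-0.0585,0,0,0,-0.0654,1]
    - [0.0225,-0.0585,0,0,0,-0.0654,1]
    - [0.0225,-0.0585,0,0,0,-0.0654,1]
    - [0.0225,-0.0585,0,0,0,-0.0654,1]
    - [0,0,-0.1,0,0,0,1]
    - [0,0,-0.13,0,0,0,1]
    - [0,0,0,0,0,0,1]
    - [0,0,0,0,0,0,1]
    - [0,0,0,0,0,0,1]

```text
clock: 13.52
position: [580.3, -282.1, 165.8]
ee_rot: [-0.183, 0.983, -0.001, 0.001]
contact_force: [-0.2, -0.3, 0.3]
gripper_width: 85.6
grasp_force: 0.0
```

Run:
```python
from h import *
s=arm.read_state();M=R.from_quat(s['ee_rot']).as_matrix();print(s['position'].round(1),np.degrees(np.arctan2(M[1,1],M[0,1])),M[:,2].round(3),s['joints'].round(2))
```

```text
[ 580.3 -282.1  165.8] 111.13243359796098 [ 0.003 -0.001 -1.   ] [-0.2   0.44  0.02  0.   -1.15 -1.  ]
```

Request:
servo_tool:
  plan:
    - [-0.004,0.001,-0.08,0,0,0,1]
    - [0,0,-0.08,0,0,0,1]
    - [0,0,-0.06,0,0,0,1]
    - [0,0,-0.03,0,0,0,1]
    - [0,0,-0.025,0,0,0,1]
    - [0,0,0,0,0,0,1]
    - [0,0,0,0,0,0,1]
    - [0,0,0,0,0,0,0]
    - [0,0,0,0,0,0,0]
    - [0,0,0,0,0,0,0]
    - [0,0,0,0,0,0,0]
    - [0,0,0,0,0,0,0]
    - [0,0,0,0,0,0,0]
    - [0,0,0,0,0,0,0]
    - [0,0,0,0,0,0,0]

```text
clock: 15.4
position: [578.0, -281.5, 81.3]
ee_rot: [-0.183, 0.983, 0.0, -0.0]
contact_force: [0.3, 0.2, -0.8]
gripper_width: 0.4
grasp_force: 0.0
```

The reading is 0.4 mm with no grip force, so the fingers may have missed the blade. I'll look.

Run:
```python
from h import *
s=arm.read_state();print({k:np.round(s[k],2) for k in('clock','position','contact_force','gripper_width','grasp_force')})
o=[]
for n,(x,y) in {'scene':(160,215),'side':(330,135)}.items():
    d,c=grab(n);o.append(cv2.resize(d['image'][y:y+130,x:x+130],None,fx=3,fy=3,interpolation=3))
save('grip.png',np.hstack(o))
d,c=grab('wrist');save('w3.png',d['image'])
```

```text
{'clock': np.float64(15.4), 'position': array([ 577.96, -281.52,   81.29]), 'contact_force': array([ 0.3 ,  0.23, -0.78]), 'gripper_width': np.float64(0.44), 'grasp_force': np.float64(0.0)}
```

View pics/grip.png

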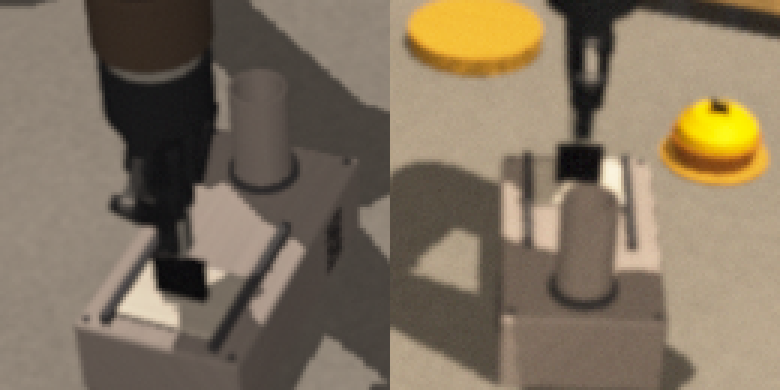

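View pics/w3.png

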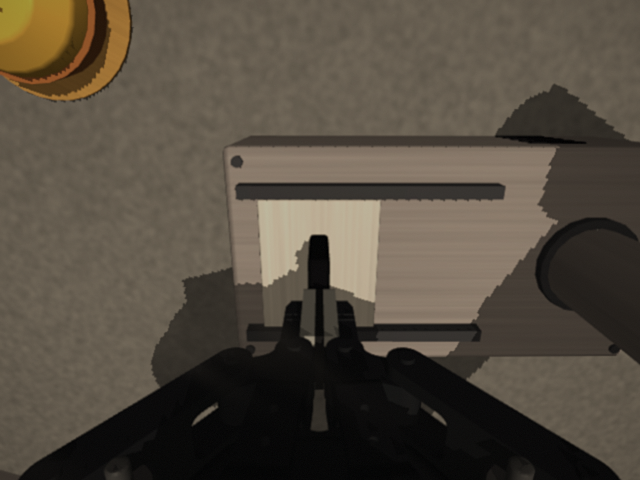

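In both fixed views the shut fingertips end at the blade's top edge, at (183,255) on the left and (582,140) on the right. They sit above the blade although the state gives z = 81. I'll measure where the tips really are in the wrist depth image.

Run:
```python
from h import *
d,c=grab('wrist');W=cloud(d,c)
Ci=np.linalg.inv(d['mount'])
print('TCP px',cv2.projectPoints(np.zeros((1,3)),cv2.Rodrigues(Ci[:3,:3])[0],Ci[:3,3],d['K'],np.array(d['D']))[0].ravel())
s=arm.read_state();Rm=R.from_quat(s['ee_rot']).as_matrix()
L=(W-s['position'])@Rm
for v in range(240,350,6):
    print(v,[(u,*L[v,u].round(0).astype(int),int(W[v,u,2])) for u in (308,318,330) if np.isfinite(L[v,u,0])])
for n in('scene','side'):
    d,c=grab(n);W=cloud(d,c).reshape(-1,3);L=(W-s['position'])@Rm
    m=(abs(L[:,0])<14)&(abs(L[:,1])<22)&(W[:,2]>83)&(W[:,2]<170)
    P=L[m];zw=W[m][:,2]
    for z in range(84,150,6):
        k=(zw>=z)&(zw<z+6)
        if k.sum():print(n,z,k.sum(),P[k].min(0).round(0)[:2],P[k].max(0).round(0)[:2])
```

```text
TCP px [318.7619041  269.82125085]
240 [(308, np.int64(15), np.int64(-6), np.int64(5), 76), (318, np.int64(20), np.int64(0), np.int64(-7), 88), (330, np.int64(15), np.int64(6), np.int64(5), 75)]
246 [(308, np.int64(17), np.int64(-5), np.int64(-9), 90), (318, np.int64(19), np.int64(0), np.int64(-14), 95), (330, np.int64(11), np.int64(6), np.int64(7), 74)]
252 [(308, np.int64(18), np.int64(-5), np.int64(-19), 100), (318, np.int64(19), np.int64(0), np.int64(-22), 103), (330, np.int64(8), np.int64(6), np.int64(5), 76)]
258 [(308, np.int64(18), np.int64(-5), np.int64(-27), 108), (318, np.int64(19), np.int64(0), np.int64(-28), 109), (330, np.int64(4), np.int64(6), np.int64(6), 75)]
264 [(308, np.int64(16), np.int64(-5), np.int64(-29), 110), (318, np.int64(17), np.int64(0), np.int64(-31), 112), (330, np.int64(1), np.int64(6), np.int64(5), 76)]
270 [(308, np.int64(14), np.int64(-5), np.int64(-30), 111), (318, np.int64(14), np.int64(0), np.int64(-30), 111), (330, np.int64(-2), np.int64(6), np.int64(5), 76)]
276 [(308, np.int64(11), np.int64(-5), np.int64(-30), 111), (318, np.int64(11), np.int
[... 2125 characters left out ...]
90 19 [-14.  -8.] [13. -3.]
scene 96 29 [-14.  -8.] [14. -2.]
scene 102 25 [-14.  -7.] [13.  0.]
scene 108 34 [-13.  -8.] [13.  5.]
scene 114 7 [-12.  -6.] [ 9. -5.]
scene 120 10 [-10. -10.] [2. 6.]
scene 126 18 [-12. -15.] [5. 7.]
scene 132 28 [-12. -17.] [6. 4.]
scene 138 26 [-12. -17.] [7. 8.]
scene 144 23 [-12. -16.] [4. 6.]
side 84 20 [-12.   1.] [14. 10.]
side 90 26 [-12.  -1.] [13. 11.]
side 96 20 [-13.  -0.] [13. 11.]
side 102 23 [-13.  -1.] [13. 11.]
side 108 26 [-13.  -3.] [12.  9.]
side 114 8 [-11.   2.] [ 6. 11.]
side 120 15 [-11.  -8.] [ 9. 12.]
side 126 18 [-12.   4.] [11. 17.]
side 132 15 [-10.   7.] [11. 18.]
side 138 21 [-10.   4.] [10. 19.]
side 144 19 [-11.   3.] [10. 17.]
```

Run:
```python
from h import *
print(arm.hold_point_z, [a for a in dir(arm) if a[0]!='_'])
s=arm.read_state();Rm=R.from_quat(s['ee_rot']).as_matrix()
d,c=grab('wrist');W=cloud(d,c);L=(W-s['position'])@Rm
for v in range(286,298): print(v,L[v,304:336:4,2].round(0))
```

```text
18.700000000000003 ['IKError', 'hold_point_z', 'job_done', 'read_state']
286 [  5. -30. -32. -31. -31. -30. -29.   5.]
287 [  4. -30. -30. -30. -31. -31. -30.   5.]
288 [  7. -30. -31. -30. -31. -30. -30.   4.]
289 [-42. -42. -41. -41. -42. -42. -42. -42.]
290 [-43. -43. -42. -44. -43. -43. -44. -43.]
291 [-43. -44. -43. -44. -43. -44. -44. -43.]
292 [-45. -44. -43. -44. -44. -44. -45. -45.]
293 [-45. -46. -45. -45. -45. -46. -44. -46.]
294 [-47. -46. -46. -46. -46. -46. -46. -46.]
295 [-48. -47. -48. -47. -47. -45. -47. -46.]
296 [-48. -48. -48. -48. -48. -48. -47. -48.]
297 [-49. -49. -48. -49. -49. -48. -49. -49.]
```

Run:
```python
from h import *
f=np.load('w1.npz');T=np.array([501.5,-215.8,329.0]);Rm=R.from_quat([-1.65816189e-01,9.86156553e-01,1.5e-4,-4.7e-4]).as_matrix()
L=(f['W']-T)@Rm
for v in range(300,345,5): print(v,[tuple(L[v,u].round(0)) for u in (190,205,211,428,436,450)])
d,c=grab('scene')
```

```text
300 [(np.float64(-203.0), np.float64(-200.0), np.float64(328.0)), (np.float64(-202.0), np.float64(-176.0), np.float64(327.0)), (np.float64(-203.0), np.float64(-167.0), np.float64(328.0)), (np.float64(-203.0), np.float64(170.0), np.float64(328.0)), (np.float64(-204.0), np.float64(182.0), np.float64(329.0)), (np.float64(-203.0), np.float64(204.0), np.float64(328.0))]
305 [(np.float64(-211.0), np.float64(-201.0), np.float64(327.0)), (np.float64(10.0), np.float64(-44.0), np.float64(-54.0)), (np.float64(9.0), np.float64(-42.0), np.float64(-53.0)), (np.float64(10.0), np.float64(43.0), np.float64(-54.0)), (np.float64(11.0), np.float64(45.0), np.float64(-56.0)), (np.float64(-212.0), np.float64(205.0), np.float64(328.0))]
310 [(np.float64(10.0), np.float64(-48.0), np.float64(-58.0)), (np.float64(11.0), np.float64(-42.0), np.float64(-60.0)), (np.float64(7.0), np.float64(-42.0), np.float64(-53.0)), (np.float64(7.0), np.float64(43.0), np.float64(-53.0)), (np.float64(11.0), np.float64(44.0), np.float64(-59.0)), (np.float64(11.0), np.float64(49.0), np.float64(-59.0))]
315 [(np.float64(10.0), np.fl
[... 1354 characters left out ...]
))]
335 [(np.float64(10.0), np.float64(-43.0), np.float64(-74.0)), (np.float64(1.0), np.float64(-43.0), np.float64(-61.0)), (np.float64(-3.0), np.float64(-42.0), np.float64(-55.0)), (np.float64(-2.0), np.float64(43.0), np.float64(-56.0)), (np.float64(4.0), np.float64(43.0), np.float64(-65.0)), (np.float64(11.0), np.float64(44.0), np.float64(-75.0))]
340 [(np.float64(10.0), np.float64(-42.0), np.float64(-76.0)), (np.float64(-0.0), np.float64(-43.0), np.float64(-62.0)), (np.float64(-4.0), np.float64(-42.0), np.float64(-57.0)), (np.float64(-4.0), np.float64(43.0), np.float64(-57.0)), (np.float64(2.0), np.float64(43.0), np.float64(-65.0)), (np.float64(11.0), np.float64(43.0), np.float64(-78.0))]
```

The tips really sit about 41 mm behind the reported TCP when shut and 53 mm when open. So the sleeve was held only by its rim, and here the tips are at about z = 121, above the blade (top 111.5). I'll open, lower 35 mm to put the tips at about 86, and pinch again.

Request:
servo_tool:
  plan:
    - [0,0,0.02,0,0,0,1]
    - [0,0,0,0,0,0,1]
    - [0,0,0,0,0,0,1]
    - [0,0,0,0,0,0,1]
    - [0,0,0,0,0,0,1]
    - [0,0,0,0,0,0,1]
    - [0,0,0,0,0,0,1]
    - [0,0,-0.04,0,0,0,1]
    - [0,0,-0.04,0,0,0,1]
    - [0,0,-0.03,0,0,0,1]
    - [0,0,-0.025,0,0,0,1]
    - [0,0,0,0,0,0,1]
    - [0,0,0,0,0,0,1]

```text
clock: 17.42
position: [578.3, -281.6, 47.1]
ee_rot: [-0.183, 0.983, -0.0, 0.0]
contact_force: [0.6, -0.3, -0.4]
gripper_width: 85.3
grasp_force: 0.0
```

Request:
servo_tool:
  plan:
    - [0,0,0,0,0,0,0]
    - [0,0,0,0,0,0,0]
    - [0,0,0,0,0,0,0]
    - [0,0,0,0,0,0,0]
    - [0,0,0,0,0,0,0]
    - [0,0,0,0,0,0,0]
    - [0,0,0,0,0,0,0]
    - [0,0,0,0,0,0,0]

```text
clock: 18.42
position: [578.1, -281.8, 47.0]
ee_rot: [-0.183, 0.983, -0.0, 0.0]
contact_force: [-0.1, -2.4, 1.7]
gripper_width: 8.9
grasp_force: 59.4
```

The blade is pinched with 59 N at 9 mm. Slide 30 mm along the box's +y.

Request:
servo_tool:
  plan:
    - [-0.0036,0.0093,0,0,0,0,0]
    - [-0.0036,0.0093,0,0,0,0,0]
    - [-0.0036,0.0093,0,0,0,0,0]
    - [-0.0036,0.0093,0,0,0,0,0]
    - [-0.0036,0.0093,0,0,0,0,0]
    - [-0.0036,0.0093,0,0,0,0,0]
    - [-0.0036,0.0093,0,0,0,0,0]
    - [-0.0036,0.0093,0,0,0,0,0]
    - [-0.0036,0.0093,0,0,0,0,0]
    - [-0.0036,0.0093,0,0,0,0,0]
    - [0,0,0,0,0,0,0]
    - [0,0,0,0,0,0,0]
    - [0,0,0,0,0,0,0]
    - [0,0,0,0,0,0,0]

```text
clock: 20.18
position: [567.8, -255.0, 47.0]
ee_rot: [-0.183, 0.983, -0.001, 0.001]
contact_force: [1.8, -8.2, -0.8]
gripper_width: 8.8
grasp_force: 59.2
```

Run:
```python
from h import *
s=arm.read_state();print({k:np.round(s[k],2) for k in('clock','position','contact_force','gripper_width','grasp_force')})
yb=np.array([-.3594,.9332]);xb=np.array([.9332,.3594]);C=np.array([552.8,-216.2])
print('tcp along y',(s['position'][:2]-C)@yb)
o=[]
for n in('wrist','scene','side'):
    d,c=grab(n);W=cloud(d,c).reshape(-1,3);r=W[:,:2]-C;x=r@xb;y=r@yb
    im=d['image'].reshape(-1,3).astype(int).max(1)
    b=(abs(x)<21)&(y>-80)&(y<20)&(W[:,2]>85)&(W[:,2]<113)&(abs(x)>13)&(im<60)
    print(n,'blade-end y',b.sum(),np.percentile(y[b],[3,50,97]).round(1) if b.any() else '')
    p=(abs(x)<36)&(y>-118)&(y<40)&(abs(W[:,2]-75.5)<1.5)
    if p.any(): print('  plate y ext',np.percentile(y[p],[0.5,99.5]).round(1))
    t=(np.hypot(x,y-80)<30)&(W[:,2]>150)&(W[:,2]<162)
    print('  sleeve top',t.sum(),np.percentile(W[t,2],95).round(1) if t.any() else '')
    if n!='wrist':
        a,e=(170,205) if n=='scene' else (335,140); o.append(cv2.resize(d['image'][e:e+130,a:a+130],None,fx=3,fy=3,interpolation=3))
save('fin.png',np.hstack(o))
```

```text
{'clock': np.float64(20.18), 'position': array([ 567.83, -254.97,   47.01]), 'contact_force': array([ 1.84, -8.21, -0.75]), 'gripper_width': np.float64(8.85), 'grasp_force': np.float64(59.21)}
tcp along y -41.585425875945575
wrist blade-end y 1529 [-46.  -41.7 -37.1]
  plate y ext [-73.3  -9.9]
  sleeve top 0 
scene blade-end y 41 [-48.7 -45.6 -39.1]
  plate y ext [-115.3   36.9]
  sleeve top 125 158.9
side blade-end y 38 [-41.7 -37.  -31.2]
  plate y ext [-78.8  -6.8]
  sleeve top 125 157.2
```

View pics/fin.png

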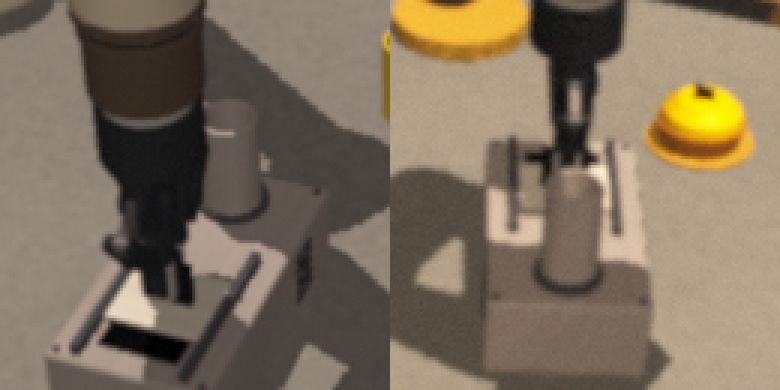

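The fingers pinch the blade at (165,285), the shutter is open and the sleeve stands seated at (235,160). The blade measures 28.4 mm of travel and the 8.4 N force agrees. I'll add 1.5 mm.

Request:
servo_tool:
  plan:
    - [-0.0018,0.0047,0,0,0,0,0]
    - [0,0,0,0,0,0,0]
    - [0,0,0,0,0,0,0]
    - [0,0,0,0,0,0,0]
    - [0,0,0,0,0,0,0]
    - [0,0,0,0,0,0,0]

```text
clock: 21.08
position: [567.3, -253.7, 47.0]
ee_rot: [-0.183, 0.983, -0.001, 0.001]
contact_force: [1.9, -8.2, -0.4]
gripper_width: 9.1
grasp_force: 59.2
```

Run:
```python
from h import *
s=arm.read_state();yb=np.array([-.3594,.9332]);C=np.array([552.8,-216.2])
y=(s['position'][:2]-C)@yb;print(y+70,s['contact_force'],s['grasp_force'])
if 27<y+70<33: print(arm.job_done())
```

```text
29.82299514730216 [ 1.85916816 -8.21640547 -0.4143091 ] 59.205708503723145
the job is handed in; nothing more can be done
None
```

I handed the job in at about 21 s: the sleeve is home on the spigot and let go, and the gripper is holding the shutter at a measured 29.8 mm of travel with 59 N of grip; no verdict came back.

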